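# Feel out the platen release on a heat press bed

### The arm

A 6-joint arm with a two-finger parallel gripper is mounted at the origin on the work surface. World frame = base frame: x ahead of the robot, y to its left, z up, the work surface at z = 0. Lengths are in m, angles in rad, forces in N, time in s.
With the tool pointing down it reaches from about 0.35 to 0.975 m from the base axis. Payload 4.9 kg.
Tool frame: the origin (TCP) lies on the centre line of the jaws, within the pads' length; the fingertips stand ctrl.tcp_to_tips ahead of it and the grasp point (between the pads) lies 3 mm ahead of it (ctrl.tcp_to_tips is the distance from the TCP to the fingertips, in m); z points along the fingers, y is the direction in which the jaws open and shut (so a half turn about z gives the same grasp; the last joint's range is limited). The gripper opens to 85 mm and grips with 20 to 120 N. Pads are 22 mm wide; open, the fingers measure 114 mm over their backs; the gripper's body (76 mm by 85 mm) begins 54 mm behind the grasp point. The pads swing forward as they close: fully open they stand 13 mm farther back than shut.
Start: joints at [1.142, 0.053, 1.613, -0, 1.476, -0.119], TCP at [0.191, 0.595, 0.253] pointing down, gripper open.
Joint ranges: [-3.01, 3.01], [-1.01, 2.22], [0.06, 2.58], [-1.02, 4.17], [0.09, 2.62], [-3.14, 3.14]. Speed limits (rad/s): [2.57, 2.57, 3.14, 3.14, 3.14, 3.14].

### API

Orientations are given as a rotation vector (axis times angle).
In Python, from station import ctrl, vision gives the robot as it stands.
- The arm moves only by the tool jog_arm, never from a script. Its argument "deltas" is a list of rows, each a list of 7 numbers: the turn, a rotation vector about the tool's x, y, z in rad, then the shift along the tool's x, y, z in cm, then the opening, from 0 (shut) to 1 (fully open). A call has 1 to 12 rows; each row shifts and turns the commanded pose from where the row before left it, along the tool's axes as they then stand; what a row does not reach is not made up. A row lasts 1/12 s, in which the tool goes at most 41.7 mm and 7.16 degrees, less where a joint would pass 70% of its speed; a pose out of reach is approached as far as the arm can. A call with a gripper value outside its range is refused whole. The fingers move at their own pace and stop on an object; "grip_force" is the grip in N (left out, the last holds). Time passes only in rows, so rows that do not move let the fingers close. It gives the time, the measured TCP pose, the force and the opening at its end, in the units of the state.
- ctrl.get_obs(): the state, without advancing time (a new reading comes with each control period).
- vision.get_image(name): name is "side" or "top" or "wrist"; returns (picture, depth): 480x640x3 uint8, red, green, blue; 480x640 float32, m along the optical axis (not along the pixel's ray), 0 where there is no reading.
- vision.calibration(name): a dict with "fx", "fy", "cx", "cy" (pixels), "rvec" (rotation vector, rad) and "tvec" (3), from world to camera coordinates, as OpenCV has them; the wrist camera has in their place "hand_eye" (4x4, takes a point from camera to tool coordinates, whose origin is the TCP and whose axes are the flange's). Camera axes: x right, y down, z forward; pixel columns grow to the right and rows downward; lengths in m; the calibration is good to about 2 mm. A picture is of the moment at which its call begins: read the wrist's pose just before it. calibration takes no time and is no camera call.
- ctrl.finish_job(): hands the job in, once; it reports no verdict.
The state is a dict: "t": time; "q": joint angles; "dq": joint speeds; "effort": joint torques, N m; "tool_pos": TCP position; "tool_rot": TCP orientation; "contact_force": force on the tool from outside, world axes, zero at the start; "wrist_torque": the same for the moment, N m; "opening": finger opening in m.
Only numpy, scipy, OpenCV 4.12 (cv2) and the standard library are available. Lean on these libraries where they do the work, as an engineer would, in place of code of your own. Each camera call takes 0.05 s, during which the arm holds its last target. There are 200 camera calls.

### The job

Unlock the platen of the heat press bed: with the fingers closed, touch the end block that has the knurled screw beside it, and from there sweep the fingertips gently along the top edge of the dark front rail to find the notch hidden in it. Then press the release key inside the notch fully down and finish while still holding it down, so that a colleague can slide the platen off. Pick nothing up, and leave the things lying on and around the bed where they are.

Things in the scene. Friction and masses are not known exactly. Their poses are not given: they have to be found in the camera images.
- bed: heat press lower bed, fixed: grey base 430 mm wide (y), x from -20 to +260 mm, top 50 mm above the table; aluminium platen with black pad from x = 65 mm on, pad top 69 mm above the table; dark steel rail along the front edge. Origin: on the table under the rail's middle; x points from the rail to the platen, y along the rail, z up. May stand turned up to 15 degrees
- rail_top (a point): middle of the rail's flat top, 80 mm above the table; axes as the bed's. The rail is 28 mm wide and shows from y = -95 to +95 mm between the end blocks. The notch is a groove across it, 40 mm long in y, open front and back, its middle anywhere from y = -60 to +60 mm, different each time. The floor of the notch is the release key, 12 mm below the rail's top
- screw_end: fixed dark steel end block on one end of the rail (which end varies); a bright knurled screw, 22 mm across, stands beside its middle on the platen side, 38 mm from the rail's centre line, top 90 mm above the table. Block: 120 mm along the rail, 34 mm wide, top 82 mm above the table. Origin: centre of its underside, 50 mm above the table, 155 mm along the rail from its middle; axes as the bed's
- plain_end: the same end block at the other end of the rail, without a screw; same size and origin
- release_key (a joint): travel of the release key in the notch, in m: 0 up, 0.006 fully pressed down. The key is dark steel, 26 by 38 mm, sprung: 2 N starts it, 5 N holds it fully down against its stop, and it springs back when let go
- tape_roll: roll of paper tape lying flat on the pad, 64 mm across, 22 mm high, loose; origin: centre of its underside
- squeegee: hand squeegee lying on the pad, 100 by 36 mm, 12 mm high, loose; origin: underside, at the blade
- tin: small white jar on the pad, 52 mm across, 45 mm high, loose; origin: centre of its underside
- mug_a: white mug on the table, left of the bed, 82 mm across, 95 mm high, loose; origin: centre of its underside
- mug_b: white mug on the table, right of the bed, 82 mm across, 95 mm high, loose; origin: centre of its underside
- screwdriver: screwdriver lying on the table before the bed, left, loose; origin: its underside
- spray: white bottle on the table left of the bed, 60 mm across, 170 mm high, loose; origin: centre of its underside

How it is judged:
By the outcome, as a careful person would: the job done as asked, in the order asked, and still so for the second after the job is handed in, while the arm keeps its last pose, push and grip.
It also fails if it takes over 54 s, if anything falls off the work surface, if the arm or the gripper's body presses on something with over 40 N, if the wrist force passes 120 N, or if a joint passes its speed limit or range.

## Working session

There is one attempt and no reset: what is moved stays moved. The work goes in short steps, Python scripts to look and compute and a tool call to move; the robot and the scene stay as the last step left them, time stands still between calls to the robot, and variables do not carry over. Pictures are saved under pics/ and viewed, about 8 in all and at most 12, crops included, and the job is handed in when it is done.

Besides the shell and the picture viewer there is one more tool, called as a command line: name --pt "numbers of a row" for each row, then --argument value for the rest. jog_arm: Moves the arm, as the interface text tells. Its arguments: {"type":"object","properties":{"deltas":{"type":"array"},"grip_force":{"type":"number"}},"required":["deltas"]}

```bash
mkdir -p pics; ls
cat > h.py <<'E'
import numpy as np, cv2
from scipy.spatial.transform import Rotation as R
from station import ctrl, vision
def save(img,n): cv2.imwrite(f'pics/{n}.png',cv2.cvtColor(img,cv2.COLOR_RGB2BGR))
def world(name,dep,u,v,c=None):
    c=c or vision.calibration(name); d=float(np.median(dep[v-1:v+2,u-1:u+2]))
    p=np.array([(u-c['cx'])/c['fx']*d,(v-c['cy'])/c['fy']*d,d])
    return R.from_rotvec(np.ravel(c['rvec'])).inv().apply(p-np.ravel(c['tvec']))
E
python3 - <<'E'
from h import *
o=ctrl.get_obs(); print(o, ctrl.tcp_to_tips)
for n in('top','side'):
    i,d=vision.get_image(n); save(i,n); np.save(n+'.npy',d); print(vision.calibration(n))
E
```

```text
pics
{'t': 0.0, 'q': array([ 1.14200580e+00,  5.33503267e-02,  1.61430795e+00, -4.37658124e-06,
        1.47599299e+00, -1.19023534e-01]), 'dq': array([-0.00110517,  0.00087408, -0.00132482,  0.000309  , -0.00097012,
       -0.00274154]), 'effort': array([-4.71520798e-04, -3.93687379e+01, -3.70174813e+01, -1.75153973e-04,
        6.99718090e-03, -4.64457145e-06]), 'tool_pos': array([0.19029385, 0.5947149 , 0.25205869]), 'tool_rot': array([-0.48455163, -3.10343879,  0.00311442]), 'contact_force': array([ 0.07333868,  0.89699855, -0.17774027]), 'wrist_torque': array([0.0257455 , 0.03501635, 0.01850906]), 'opening': 0.08540159029660738} 0.022
{'fx': 442.9257035327827, 'fy': 442.9257035327827, 'cx': 319.9987295753765, 'cy': 241.84062392195773, 'rvec': array([ 2.17916801, -2.11712341,  0.2011223 ]), 'tvec': array([-0.02699778,  0.50318398,  0.98046133])}
{'fx': 603.8534275229547, 'fy': 603.8534275229547, 'cx': 327.32940052535974, 'cy': 235.46927970321147, 'rvec': array([ 2.36189514, -0.66931448,  0.26778521]), 'tvec': array([-0.41625316,  0.25039877,  1.6891835 ])}
```

View pics/top.png

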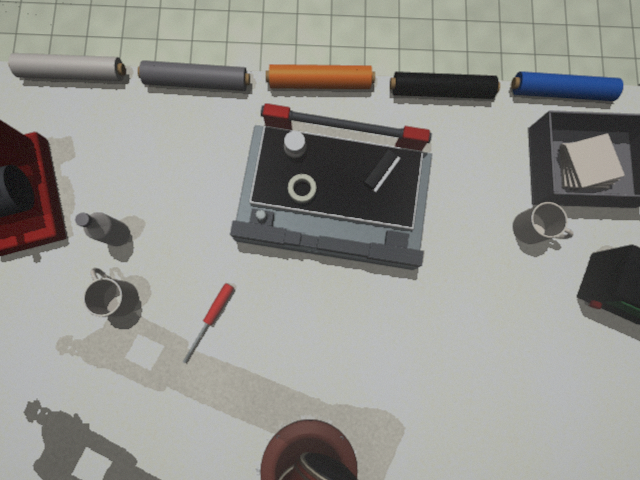

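View pics/side.png

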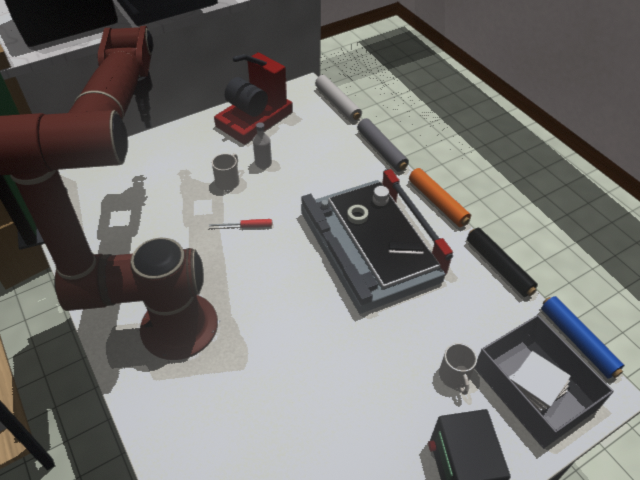

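The top view shows the bed at about (330,190), with the bright screw at (261,215) by the left (+y) end of the rail. The tape, squeegee and jar are on the pad, and the screwdriver is at (210,320). Next I'll enlarge the rail.

Run:
```python
from h import *
i=cv2.imread('pics/top.png')[195:285,225:435]
i=cv2.convertScaleAbs(cv2.resize(i,None,fx=3.8,fy=3.8,interpolation=cv2.INTER_CUBIC),alpha=1.6,beta=20)
cv2.imwrite('pics/crop.png',i)
d=np.load('top.npy')
for u,v in [(261,215),(236,232),(250,235),(270,239),(285,241),(300,243),(315,245),(330,247),(345,249),(360,251),(375,252),(395,255),(415,258),(397,239),(300,187),(330,200)]: print((u,v),world('top',d,u,v).round(4))
```

```text
(261, 215) [0.5514 0.1204 0.0914]
(236, 232) [0.5131 0.1744 0.083 ]
(250, 235) [0.5073 0.1433 0.0832]
(270, 239) [0.4998 0.0989 0.0833]
(285, 241) [0.4965 0.0658 0.082 ]
(300, 243) [0.4953 0.0329 0.0683]
(315, 245) [ 0.4917 -0.0008  0.0686]
(330, 247) [ 0.4864 -0.034   0.0807]
(345, 249) [ 0.4828 -0.0672  0.0814]
(360, 251) [ 0.4794 -0.1006  0.0812]
(375, 252) [ 0.4779 -0.1336  0.083 ]
(395, 255) [ 0.4726 -0.178   0.0829]
(415, 258) [ 0.4673 -0.2224  0.0829]
(397, 239) [ 0.5106 -0.1848  0.0716]
(300, 187) [0.6242 0.0372 0.0709]
(330, 200) [ 0.5964 -0.032   0.0691]
```

View pics/crop.png

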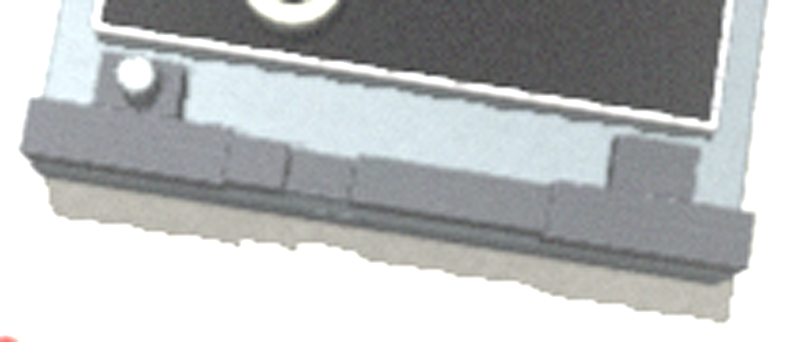

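The crop shows the screw-side block on the left, from (25,125) to (225,160). The depth also shows the notch, at crop columns of about 285–355. Next I'll fit the rail frame.

```bash
cat >> h.py <<'E'
def cloud(d,name='top'):
    c=vision.calibration(name); v,u=np.mgrid[:480,:640]
    p=np.stack([(u-c['cx'])/c['fx']*d,(v-c['cy'])/c['fy']*d,d],-1).reshape(-1,3)
    return R.from_rotvec(np.ravel(c['rvec'])).inv().apply(p-np.ravel(c['tvec'])).reshape(480,640,3)
E
python3 - <<'E'
from h import *
P=cloud(np.load('top.npy'))
Q=P[195:285,225:435].reshape(-1,3)
m=(Q[:,2]>.0785)&(Q[:,2]<.086)&(Q[:,0]<.535)
k=Q[m]; r=cv2.minAreaRect(k[:,:2].astype(np.float32)); b=cv2.boxPoints(r); print(r,b)
c=k[:,:2].mean(0)
# line along rail
e=np.linalg.svd(k[:,:2]-c)[2][0] if len(k)<5000 else None
e=e*np.sign(e[1]); th=np.arctan2(-e[0],e[1]); print('yaw deg',np.degrees(th))
o=np.array(r[0]); ex=np.array([e[1],-e[0]])
L=np.c_[(Q[:,:2]-o)@ex,(Q[:,:2]-o)@e,Q[:,2]]
print(o,ex,e,'ends',L[m].min(0),L[m].max(0))
for y in np.arange(-.22,.22,.008):
    s=L[(abs(L[:,1]-y)<.004)&(abs(L[:,0])<.009)]; 
    if len(s): print(round(y,3),len(s),np.median(s[:,2]).round(4),end='; ')
s=L[(abs(L[:,0])<.01)&(L[:,2]<.074)&(abs(L[:,1])<.09)]; print('\nnotch',s.min(0),s.max(0),s.mean(0))
s=L[(L[:,2]>.087)&(abs(L[:,0]-.038)<.02)]; print('screw',s.mean(0))
E
```

```text
((0.49672234058380127, -0.024861857295036316), (0.4297714829444885, 0.03499968349933624), 82.45872497558594) [[ 0.45117217 -0.23559228]
 [ 0.4858691  -0.24018565]
 [ 0.5422725   0.18586856]
 [ 0.5075756   0.19046193]]
yaw deg -7.366523593379569
[ 0.49672234 -0.02486186] [ 0.99174624 -0.12821617] [0.12821617 0.99174624] ends [-0.01792979 -0.21483435  0.0785081 ] [0.01730204 0.21489349 0.08598715]
-0.212 25 0.0828; -0.204 31 0.0834; -0.196 29 0.0832; -0.188 30 0.0828; -0.18 28 0.0831; -0.172 28 0.0829; -0.164 29 0.084; -0.156 27 0.083; -0.148 32 0.0828; -0.14 28 0.0827; -0.132 29 0.0831; -0.124 28 0.0836; -0.116 30 0.0835; -0.108 27 0.0831; -0.1 28 0.0835; -0.092 30 0.0817; -0.084 30 0.0811; -0.076 27 0.0803; -0.068 29 0.0811; -0.06 30 0.081; -0.052 29 0.081; -0.044 28 0.0808; -0.036 29 0.0811; -0.028 29 0.0807; -0.02 30 0.0815; -0.012 29 0.0812; -0.004 29 0.0818; 0.004 30 0.0805; 0.012 29 0.0811; 0.02 30 0.0752; 0.028 27 0.0692; 0.036 29 0.0685; 0.044 28 0.0693; 0.052 29 0.0688; 0.06 29 0.0725; 0.068 29 0.0823; 0.076 30 0.0819; 0.084 25 0.0809; 0.092 31 0.0809; 0.1 31 0.0831; 0.108 29 0.0836; 0.116 29 0.0829; 0.124 29 0.0833; 0.132 29 0.0828; 0.14 28 0.0837; 0.148 30 0.083; 0.156 27 0.0822; 0.164 30 0.0831; 0.172 30 0.0834; 0.18 28 0.0828; 0.188 30 0.0826; 0.196 28 0.0833; 0.204 28 0.0834; 0.212 25 0.0826; 
notch [-0.00984303  0.02030196  0.04816296] [0.00999134 0.06021279 0.07312413] [-2.12374446e-05  4.00269968e-02  6.80670476e-02]
screw [0.03778447 0.15389605 0.09082271]
```

jog_arm --pt "0 0 0.1158 0 0 0 0" --pt "0 0 0.1158 0 0 0 0" --pt "0 0 0.1158 0 0 0 0" --pt "0 0 0.1158 0 0 0 0" --pt "0 0 0.1158 0 0 0 0" --pt "0 0 0.1158 0 0 0 0" --pt "0 0 0.1158 0 0 0 0" --pt "0 0 0.1158 0 0 0 0" --pt "0 0 0.1158 0 0 0 0" --pt "0 0 0.1158 0 0 0 0" --pt "0 0 0.1158 0 0 0 0" --pt "0 0 0.1158 0 0 0 0" --grip_force 40

```text
t: 1.1
tool_pos: [0.1904, 0.5949, 0.2525]
tool_rot: [2.365, 2.067, -0.002]
contact_force: [0.4, -0.1, -0.0]
opening: -0.0001
```

```bash
cat >> h.py <<'E'
O=np.array([.4967,-.0249,0]); EX=np.array([.99175,-.12822,0]); EY=np.array([.12822,.99175,0])
def go(bx,by,tipz):
    o=ctrl.get_obs(); r=R.from_rotvec(o['tool_rot']); T=R.from_matrix(np.c_[EY,EX,[0,0,-1]])
    tgt=O+bx*EX+by*EY+[0,0,tipz+ctrl.tcp_to_tips]; p=o['tool_pos']
    print('t',o['t'],'bed x,y,tipz',((p-O)@EX).round(4),((p-O)@EY).round(4),(p[2]-ctrl.tcp_to_tips).round(4),'F',o['contact_force'].round(2),'open',o['opening'])
    print('turn(tool)',(r.inv()*T).as_rotvec().round(4),'shift cm now',(r.inv().apply(tgt-p)*100).round(2),'after turn',(T.inv().apply(tgt-p)*100).round(2))
E
python3 -c "
from h import *
go(0,.125,.2)"
```

```text
t 1.1 bed x,y,tipz -0.3833 0.5754 0.2305 F [ 0.42 -0.07 -0.05] open -0.00010915249604117758
turn(tool) [-0.0004  0.0013 -0.0058] shift cm now [-44.82  38.59   3.09] after turn [-45.04  38.33   3.05]
```

jog_arm --pt "0 0 -0.0058 -1.2 1.0 0 0" --pt "0 0 0 -2.3 1.95 0 0" --pt "0 0 0 -2.3 1.95 0 0" --pt "0 0 0 -2.3 1.95 0 0" --pt "0 0 0 -2.3 1.95 0 0" --pt "0 0 0 -2.3 1.95 0 0" --pt "0 0 0 -2.3 1.95 0 0" --pt "0 0 0 -2.3 1.95 0 0" --pt "0 0 0 -2.3 1.95 0 0" --pt "0 0 0 -2.3 1.95 0 0" --pt "0 0 0 -2.3 1.95 0 0" --pt "0 0 0 -2.3 1.95 0 0"

```text
t: 2.1
tool_pos: [0.3811, 0.3032, 0.2528]
tool_rot: [-2.353, -2.081, 0.001]
contact_force: [-0.4, 0.7, -0.3]
opening: 0.0
```

jog_arm --pt "0 0 0 -2.3 1.95 0 0" --pt "0 0 0 -2.3 1.95 0 0" --pt "0 0 0 -2.3 1.95 0 0" --pt "0 0 0 -2.3 1.95 0 0" --pt "0 0 0 -2.3 1.95 0 0" --pt "0 0 0 -2.3 1.95 0.5 0" --pt "0 0 0 -2.3 1.95 1.0 0" --pt "0 0 0 -1.7 1.5 1.5 0" --pt "0 0 0 0 0 0 0" --pt "0 0 0 0 0 0 0"

```text
t: 2.93
tool_pos: [0.5087, 0.1087, 0.2216]
tool_rot: [-2.354, -2.077, 0.004]
contact_force: [-0.6, 1.1, -0.7]
opening: 0.0002
```

```bash
python3 -c "
from h import *
go(0,.125,.11)
i,d=vision.get_image('top');save(i[150:300,200:460],'t2')
i=cv2.imread('pics/t2.png');cv2.imwrite('pics/t2.png',cv2.resize(i,None,fx=3,fy=3))"
```

```text
t 2.9333 bed x,y,tipz -0.0052 0.134 0.1996 F [-0.59  1.07 -0.71] open 0.000183231431048913
turn(tool) [-0.0036  0.0003  0.0036] shift cm now [-0.9   0.55  8.96] after turn [-0.9   0.52  8.96]
```

View pics/t2.png

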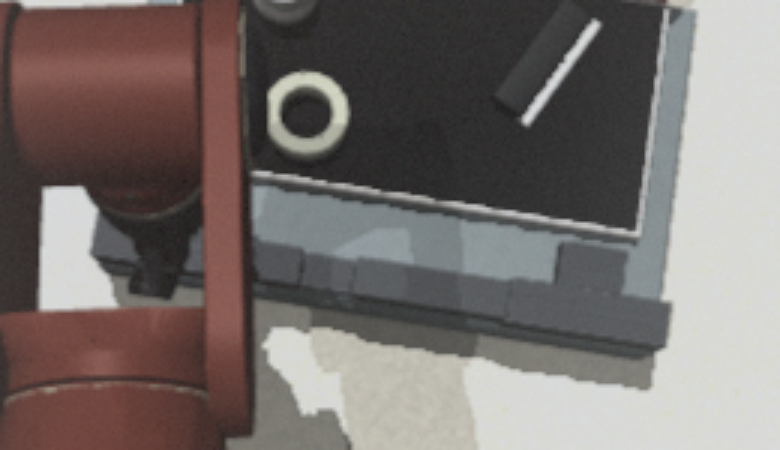

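The gripper is over the screw-side block at about (155,270) in the crop, and the loose things haven't moved. I'll go down and check for lag.

jog_arm --pt "0 0 0 0 0 0 0" --pt "0 0 0 0 0 1.0 0" --pt "0 0 0 0 0 2.0 0" --pt "0 0 0 0 0 2.0 0" --pt "0 0 0 0 0 2.0 0" --pt "0 0 0 0 0 1.0 0" --pt "0 0 0 0 0 0.5 0" --pt "0 0 0 0 0 0 0" --pt "0 0 0 0 0 0 0" --pt "0 0 0 0 0 0 0"

```text
t: 3.82
tool_pos: [0.5103, 0.1097, 0.1398]
tool_rot: [2.352, 2.08, 0.003]
contact_force: [1.2, 0.0, -0.1]
opening: 0.0005
```

```bash
python3 -c "
from h import *
go(0,.125,.09)"
```

```text
t 3.8167 bed x,y,tipz -0.0038 0.1352 0.1178 F [ 1.17  0.04 -0.13] open 0.00048107597778230507
turn(tool) [ 0.0026 -0.0005  0.006 ] shift cm now [-1.03  0.36  2.78] after turn [-1.02  0.38  2.78]
```

jog_arm --pt "0 0 0 -1.0 0.4 1.0 0" --pt "0 0 0 0 0 1.0 0" --pt "0 0 0 0 0 0.6 0" --pt "0 0 0 0 0 0.2 0" --pt "0 0 0 0 0 0.1 0" --pt "0 0 0 0 0 0 0" --pt "0 0 0 0 0 0 0" --pt "0 0 0 0 0 0 0"

```text
t: 4.48
tool_pos: [0.5124, 0.0991, 0.1097]
tool_rot: [2.353, 2.081, 0.001]
contact_force: [0.0, -0.5, 0.4]
opening: -0.0003
```

```bash
python3 -c "
from h import *
go(0,.125,.082)"
```

```text
t 4.4833 bed x,y,tipz -0.0003 0.125 0.0877 F [ 0.04 -0.48  0.41] open -0.00029291012653716346
turn(tool) [ 0.0008 -0.0002  0.0059] shift cm now [-0.    0.03  0.57] after turn [-0.    0.03  0.57]
```

Next, 1 mm steps down to contact.

jog_arm --pt "0 0 0 0 0 0.1 0" --pt "0 0 0 0 0 0.1 0" --pt "0 0 0 0 0 0.1 0" --pt "0 0 0 0 0 0.1 0" --pt "0 0 0 0 0 0.05 0" --pt "0 0 0 0 0 0.05 0" --pt "0 0 0 0 0 0 0" --pt "0 0 0 0 0 0 0"

```text
t: 5.15
tool_pos: [0.5121, 0.099, 0.1043]
tool_rot: [-2.354, -2.081, 0.0]
contact_force: [-0.3, 0.1, -0.1]
opening: 0.0003
```

jog_arm --pt "0 0 0 0 0 0.05 0" --pt "0 0 0 0 0 0 0" --pt "0 0 0 0 0 0 0"

```text
t: 5.4
tool_pos: [0.5123, 0.0991, 0.1041]
tool_rot: [2.353, 2.081, 0.0]
contact_force: [-0.1, -0.2, 1.4]
opening: 0.0003
```

jog_arm --pt "0 0 0 0 0 0.05 0" --pt "0 0 0 0 0 0 0" --pt "0 0 0 0 0 0 0"

```text
t: 5.65
tool_pos: [0.5123, 0.099, 0.104]
tool_rot: [2.353, 2.081, 0.0]
contact_force: [-2.3, -0.5, 4.6]
opening: 0.0
```

jog_arm --pt "0 0 0 -0.4 0 0 0" --pt "0 0 0 -0.4 0 0 0" --pt "0 0 0 -0.4 0 0 0" --pt "0 0 0 -0.4 0 0 0" --pt "0 0 0 -0.4 0 0 0" --pt "0 0 0 -0.4 0 0 0" --pt "0 0 0 -0.4 0 0 0" --pt "0 0 0 -0.4 0 0 0" --pt "0 0 0 -0.4 0 0 0" --pt "0 0 0 -0.4 0 0 0" --pt "0 0 0 -0.4 0 0 0" --pt "0 0 0 0 0 0 0"

```text
t: 6.65
tool_pos: [0.5057, 0.0542, 0.1022]
tool_rot: [-2.354, -2.08, 0.004]
contact_force: [-0.4, 0.2, 0.4]
opening: 0.0003
```

jog_arm --pt "0 0 0 0 0 0.1 0" --pt "0 0 0 0 0 0.05 0" --pt "0 0 0 0 0 0 0"

```text
t: 6.9
tool_pos: [0.5061, 0.0547, 0.102]
tool_rot: [-2.353, -2.081, 0.005]
contact_force: [-4.3, -2.4, 5.5]
opening: -0.0002
```

```bash
python3 -c "
from h import *
go(0,.040,.080)"
```

```text
t 6.9 bed x,y,tipz -0.0009 0.0801 0.08 F [-4.32 -2.42  5.48] open -0.00022542767880084346
turn(tool) [-0.0021  0.0021  0.006 ] shift cm now [-4.01  0.06  0.01] after turn [-4.01  0.09  0.  ]
```

In contact with the rail. Sweeping toward the notch.

jog_arm --pt "0 0 0 -0.3 0 0 0" --pt "0 0 0 -0.3 0 0 0" --pt "0 0 0 -0.3 0 0 0" --pt "0 0 0 -0.3 0 0 0" --pt "0 0 0 -0.3 0 0 0"

```text
t: 7.32
tool_pos: [0.5051, 0.0404, 0.102]
tool_rot: [2.353, 2.081, 0.001]
contact_force: [0.5, 3.1, 3.2]
opening: 0.0002
```

jog_arm --pt "0 0 0 -0.3 0 0 0" --pt "0 0 0 -0.3 0 0 0" --pt "0 0 0 -0.3 0 0 0"

```text
t: 7.57
tool_pos: [0.5039, 0.0314, 0.102]
tool_rot: [2.354, 2.081, 0.001]
contact_force: [-0.1, 3.5, 3.5]
opening: -0.0001
```

jog_arm --pt "0 0 0 -0.3 0 0 0" --pt "0 0 0 -0.3 0 0 0" --pt "0 0 0 -0.3 0 0 0"

```text
t: 7.82
tool_pos: [0.5018, 0.0218, 0.1008]
tool_rot: [-2.353, -2.081, 0.004]
contact_force: [0.2, 0.9, 0.9]
opening: 0.0003
```

jog_arm --pt "0 0 0 -0.3 0 0 0" --pt "0 0 0 -0.3 0 0 0" --pt "0 0 0 -0.1 0 0 0" --pt "0 0 0 0 0 0 0" --pt "0 0 0 0 0 0 0"

```text
t: 8.23
tool_pos: [0.5017, 0.0156, 0.1017]
tool_rot: [-2.354, -2.081, 0.0]
contact_force: [-0.4, -0.5, -0.2]
opening: 0.0003
```

```bash
python3 -c "
from h import *
go(0,.040,.080)"
```

```text
t 8.2333 bed x,y,tipz -0.0002 0.0408 0.0797 F [-0.43 -0.46 -0.21] open 0.00029264755728188263
turn(tool) [-0.0003  0.0001  0.0056] shift cm now [-0.08  0.02 -0.03] after turn [-0.08  0.02 -0.03]
```

Contact was lost at bed y ≈ 0.047, which matches the notch. Next I'll go down onto the key.

jog_arm --pt "0 0 0 0 0 0.3 0" --pt "0 0 0 0 0 0.3 0" --pt "0 0 0 0 0 0.3 0" --pt "0 0 0 0 0 0.2 0" --pt "0 0 0 0 0 0.1 0" --pt "0 0 0 0 0 0 0" --pt "0 0 0 0 0 0 0"

```text
t: 8.82
tool_pos: [0.5017, 0.0158, 0.0899]
tool_rot: [-2.353, -2.081, 0.001]
contact_force: [-1.3, 0.2, 2.2]
opening: 0.0001
```

jog_arm --pt "0 0 0 0 0 0.15 0" --pt "0 0 0 0 0 0.15 0" --pt "0 0 0 0 0 0.15 0" --pt "0 0 0 0 0 0.1 0" --pt "0 0 0 0 0 0 0" --pt "0 0 0 0 0 0 0"

```text
t: 9.32
tool_pos: [0.5021, 0.0157, 0.0846]
tool_rot: [2.353, 2.081, 0.001]
contact_force: [-3.0, 0.8, 4.4]
opening: -0.0001
```

jog_arm --pt "0 0 0 0 0 0.1 0" --pt "0 0 0 0 0 0.1 0" --pt "0 0 0 0 0 0 0" --pt "0 0 0 0 0 0 0"

```text
t: 9.65
tool_pos: [0.5021, 0.0157, 0.0839]
tool_rot: [-2.353, -2.081, 0.0]
contact_force: [-6.1, 1.4, 13.5]
opening: -0.0001
```

jog_arm --pt "0 0 0 0 0 0 0" --pt "0 0 0 0 0 0 0" --pt "0 0 0 0 0 0 0" --pt "0 0 0 0 0 0 0" --pt "0 0 0 0 0 0 0" --pt "0 0 0 0 0 0 0"

```text
t: 10.15
tool_pos: [0.5021, 0.0157, 0.0839]
tool_rot: [-2.353, -2.081, 0.0]
contact_force: [-7.3, 0.5, 11.3]
opening: -0.0001
```

```bash
python3 -c "
from h import *
go(0,.040,.062)
i,d=vision.get_image('side');save(cv2.resize(i[130:330,190:490],None,fx=2.6,fy=2.6),'s2')"
```

```text
t 10.15 bed x,y,tipz 0.0002 0.0409 0.0619 F [-7.33  0.49 11.33] open -0.000126254147810509
turn(tool) [-0.0002  0.      0.0059] shift cm now [-0.09 -0.02 -0.01] after turn [-0.09 -0.02 -0.01]
```

View pics/s2.png

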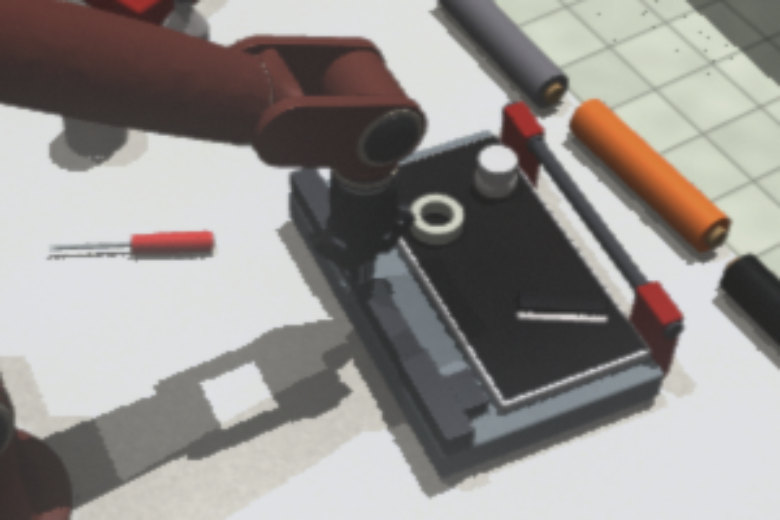

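The fingers are in the notch at about (370,285), and the tape, jar, squeegee and screwdriver are undisturbed. The push is steady at 11 N against the stop, so I'm handing in.

```bash
python3 -c "
from h import *
print(ctrl.finish_job()); print(ctrl.get_obs()['contact_force'],ctrl.get_obs()['tool_pos'])"
```

```text
the job is handed in; nothing more can be done
None
the job is handed in; nothing more can be done
```

The release key is fully pressed, and I handed the job in at about 10 s with the arm still holding it down.

- **Touch:** with the fingers closed, I touched the top of the end block with the screw (left end) at 82 mm height and 4.6 N.
- **Sweep:** I then swept along the rail at about 3–5 N. There was one gap: the fingertips lost contact briefly where the block steps down 2 mm to the rail, and I touched down again at bed y ≈ 80 mm.
- **Notch:** contact was lost for good at bed y between 56 and 47 mm. This agrees with the notch in the top camera's depth image, whose middle is at y ≈ 40 mm.
- **Key:** it began to resist at a tip height of 68 mm and stopped hard at 62 mm, which is the full 6 mm of travel.

**Last checks:** just before handing in, the arm held a steady downward push of about 11 N, with about 7 N sideways from friction. In the last side picture the tape, jar, squeegee and screwdriver had not moved. That picture did not show the mugs and spray bottle clearly, but the arm's path stayed above them. No check failed, but the state could not be read again after handing in.

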